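Turn the recipe board and clip it down

TASK

Turn the hinged recipe boards on the oak rest to the next recipe, using only the fingertips: swing the right-hand brass keeper fully outward, off the boards; then lift the board with the red tab by that tab and turn it over the spine until it lies flat on the left-hand boards; then swing the left-hand keeper fully in over it, so that it points straight across the board and holds it down. Push things only, never pinch the board between the fingers, and leave the rest and the things round it where they stand.

Things in the scene. Friction and masses are not known exactly. Their poses are not given: they have to be found in the camera images.
- rest: Oak rest, loose, 2.2 kg: board on two skids, board top at 44 mm, spanning its x -105..+67, y -112..+112 mm. Origin on the table under mid-spine; x along the spine away from the robot, y left, z up. On each side lie fixed white boards (to 122 mm from the spine, x -62..+62, top 52 mm; green tab far left); the leaf lies on the right-hand ones. Hinge and its brackets reach 64 mm above the table.
- leaf (a joint): Angle of the turning board: 0 = flat on the right, 1.57 upright, 3.14 flat on the left. Stiff friction hinge (0.14 N m): stays where it is left, must be pushed all the way. White board 6 mm thick, its x -62..+62 mm, 8 to 124 mm from the spine; flat, its underside is 52.5 and its top 58.5 mm above the table. A keeper that is swung in blocks it. Weighs 150 g.
- leaf_spine (a point): On the hinge axis at the middle of the spine, 55.5 mm above the table; turns with the leaf. x along the spine away from the robot; -y points from the spine to the tab (to the right with the leaf on the right, to the left once turned).
- leaf_tab (a point): In the leaf's red tab at mid-thickness, 140 mm from the hinge axis. The tab, 56 mm wide (along the spine) in the middle of the leaf's free edge, reaches from 124 to 154 mm from the axis; below it, outside 124 mm, is free space down to the table. Axes as leaf_spine.
- leaf_face: Upper layer of the leaf as it lies at the start, 3 mm thick, set back 3 mm at the edges; picture on terracotta ground. Origin on the hinge axis. Touching it and leaf_back hard at the same time counts as pinching.
- leaf_back: Under layer of the leaf as it lies at the start, 3 mm thick, full size; picture on blue ground, seen when the leaf is turned. Origin on the hinge axis.
- keeper_right (a joint): Right keeper: 0 = pointing straight away from the robot over the right-hand boards (stop), 1.57 = swung outward to the right, clear of them; stop 1.6. Grows clockwise seen from above. Light friction, stays where left. Brass bar 3 mm thick, 12 mm wide, reaching 55 mm from its pivot, 61.5 to 64.5 mm above the table (3 mm over a flat leaf), with an upright black knob.
- keeper_left (a joint): Angle of the left-hand keeper, the mirror image: 0 = pointing straight away from the robot across the left-hand boards (stop), 1.57 = swung outward to the left, clear of the boards (about so at the start). Turns anticlockwise from above as it grows.
- keeper_right_knob (a point): Middle of the right keeper's black knob (12 mm across, from 64.5 to 89 mm above the table; this point is at 76.5 mm), 42 mm from the pivot. Its x points from the pivot to the knob.
- keeper_left_knob (a point): The same on the left keeper.
- keeper_right_pivot (a point): Pivot of the right keeper (upright axis), at x -80, y -75 mm of the rest, 61.5 mm above the table. Axes as the rest's.
- keeper_left_pivot (a point): Pivot of the left keeper, at x -80, y +75 mm of the rest. Axes as the rest's.
- pepper_mill: Bystander: brown wooden pepper mill, 58 mm across, 170 mm tall, loose, left of the rest. Origin under its centre.
- spice_jar: Bystander: glass spice jar with black lid, 44 mm across, 105 mm tall, loose, left of the rest. Origin under its centre.
- tin: Bystander: food tin, 75 mm across, 58 mm tall, loose, left of the rest. Origin under its centre.
- cup: Bystander: white cup with handle, 65 x 94 x 53 mm, loose, behind the rest to the right. Origin under its centre.

How it is judged:
On the way, in this order (a step that is already met when the one before it is completed fails the run):
1. the right-hand keeper is swung outward, clear of the boards (past 1.2 rad) (value of joint keeper_right above 1.2 rad), for 0.1 s.
2. the leaf is turned over and lies flat on the left (past 3.08 rad), the left keeper still out of its way (value of joint leaf above 3.08 rad and value of joint keeper_left above 1.1 rad), for 0.1 s.
At the end, for the whole second after the job is handed in: The leaf lies flat on the left-hand boards (within 0.06 rad), the left-hand keeper points across it (within 0.3 rad of its inner stop), and all is at rest (value of joint leaf above 3.08 rad and value of joint keeper_left below 0.3 rad and velocity of joint leaf below 0.05 rad/s and linear speed of rest below 0.01 m/s); the robot touches nothing.
It fails at once if the leaf is pinched (fingers press on both its faces at once, over 1.5 N each) (contact force between the fingers and leaf_face above 1.5 N and contact force between the fingers and leaf_back above 1.5 N).
It fails at once if the rest is lifted, tipped or shoved more than 25 mm (distance of rest from where it was at the start of the episode above 0.025 m or angle between rest's own z axis and vertical above 0.08 rad).
It fails at once if the pepper mill, spice jar, tin or cup is lifted, shifted more than 20 mm or knocked over (distance of any of pepper_mill, spice_jar, tin, cup from where it was at the start of the episode above 0.02 m or angle between any of pepper_mill, spice_jar, tin, cup's own z axis and vertical above 0.3 rad).
It also fails if it takes over 58 s, if anything falls off the work surface, if the arm or the gripper's body presses on something with over 40 N, if the wrist force passes 120 N, or if a joint passes its speed limit or range.

ROBOT

A 7-joint arm with a two-finger parallel gripper is mounted at the origin on a cart in front of the work surface, level with it; the furniture and walls round the work are solid. World frame = base frame: x ahead of the robot, y to its left, z up, the work surface at z = 0. Lengths are in m, angles in rad, forces in N, time in s.
With the tool pointing down it reaches from about 0.4 to 0.875 m from the base axis. Payload 19.3 kg.
Tool frame: the origin (TCP) lies where the fingers leave the gripper's body, on its centre line; the fingertips stand bot.tip_reach ahead of it and the grasp point (between the pads) lies 54 mm ahead of it (bot.tip_reach is the distance from the TCP to the fingertips, in m); z points along the fingers, y is the line along which they close (so a half turn about z gives the same grasp; the last joint's range is limited). The gripper opens to 85 mm and grips with 20 to 120 N. Pads are 22 mm wide; open, the fingers measure 114 mm over their backs; the gripper's body (76 mm by 85 mm) begins 54 mm behind the grasp point. The pads swing forward as they close: fully open they stand 13 mm farther back than shut.
Start: joints at [1.182, 0.521, -0.036, 1.599, 0.021, 1.021, -0.113], TCP at [0.196, -0.594, 0.304] pointing down, gripper open.
Joint ranges: [-2.91, 2.91], [-0.3, 2.13], [-1.5, 1.42], [0.17, 2.43], [-1.26, 4.41], [0.16, 1.93], [-2.52, 2.52]. Speed limits (rad/s): [1.89, 1.89, 2.39, 2.39, 3.01, 3.01, 3.01].

INTERFACE

Orientations are given as [roll, pitch, yaw] about the fixed x, y, z axes, in that order (R = Rz(yaw) Ry(pitch) Rx(roll)).
In Python, from workcell import bot gives the robot as it stands. The module is installed in compiled form; this text tells all that it offers.
- The arm moves only by the shell command python3 -m jog 'ROWS' [FORCE]. ROWS is JSON, a list that holds one entry, the list of rows, each a list of 7 numbers: the shift along the tool's x, y, z in mm, then the turn, a rotation vector about the tool's x, y, z in rad, then the opening, from 0 (shut) to 1 (fully open). In form: [[[tx, ty, tz, wx, wy, wz, fingers], ...]]. A call has 1 to 5 rows; each row shifts and turns the commanded pose from where the row before left it, along the tool's axes as they then stand; what a row does not reach is not made up. A row lasts 1/10 s, in which the tool goes at most 50 mm and 8.59 degrees, less where a joint would pass 70% of its speed; a pose out of reach is approached as far as the arm can. A call is refused whole if a number of a shift passes 50 or a number of a turn 0.15, either way. A call with a gripper value outside its range is refused whole. The fingers move at their own pace and stop on an object; FORCE is the grip in N (left out, the last holds). Time passes only in rows, so rows that do not move let the fingers close. It gives the time, the measured TCP pose, the force, the opening and the grip force at its end, in the units of the state.
- bot.observe(): the state, without advancing time (a new reading comes with each control period).
- bot.grab_frame(name): name is "scene" or "top" or "wrist"; returns a dict with "img" (480x640x3 uint8, red, green, blue), "intrinsics" (3x3 intrinsics, pixels), "R" (3x3) and "t" (3): a world point X has camera coordinates R X + t; the wrist camera has in their place "tool_from_camera" (4x4, takes a point from camera to tool coordinates, whose origin is the TCP and whose axes are the flange's). Camera axes: x right, y down, z forward; pixel columns grow to the right and rows downward; lengths in m; the calibration is good to about 2 mm. A picture is of the moment at which its call begins: read the wrist's pose just before it. There is no depth.
- bot.job_done(): hands the job in; it is judged then, once.
Trained networks look in a picture, given as the dict that the camera call returned (one of the last four; its "shot" number tells which), for a name from the list of things; names that differ only in an ending like _2 or _b are one class to them, and where a whole thing is asked for, a point or a joint stands for the part that bears it (a point fixed in the world has none). Each returns a list of dicts, best first, with "conf" (0 to 1); they miss things now and then, are a little off and sometimes report something else, mostly with a low value. They report only what shows in the picture. A call takes as long as a camera call.
- bot.trace(query, picture): "region" (480x640 bool, what is visible of it).
- bot.spot_point(query, picture): "xyz" ([x, y, z] in m, in world coordinates, good to about 4 mm: a listed point, or the origin of a listed thing).
The state is a dict: "clock": time; "qpos": joint angles; "qd": joint speeds; "joint_efforts": joint torques, N m; "position": TCP position; "tool_rot": TCP orientation; "force": force on the tool from outside, world axes, zero at the start; "moment": the same for the moment, N m; "grip_width": finger opening in m; "finger_force": force on a finger pad.
Only numpy, scipy, OpenCV 4.12 (cv2) and the standard library are available. Lean on these libraries where they do the work, as an engineer would, in place of code of your own. Each camera call takes 0.05 s, during which the arm holds its last target. There are 200 camera calls.

## Working session

There is one attempt and no reset: what is moved stays moved. The work goes in short steps, Python scripts to look and compute and a shell command to move; the robot and the scene stay as the last step left them, time stands still between calls to the robot, and variables do not carry over. Pictures are saved under pics/ and viewed, at most 10 in all, crops included, and the job is handed in when it is done.

```bash
mkdir -p pics; cat > h.py <<'E'
import numpy as np, cv2
from workcell import bot
from scipy.spatial.transform import Rotation as R
def save(f,n): cv2.imwrite(f'pics/{n}.png',f['img'][:,:,::-1])
def st():
    s=bot.observe(); print('t',round(s['clock'],2),'p',np.round(s['position'],4),'rot',np.round(s['tool_rot'],3),'F',np.round(s['force'],1),'w',round(s['grip_width'],4)); return s
E
python3 - <<'E'
from h import *
s=st(); print(bot.tip_reach); print(R.from_euler('xyz',s['tool_rot']).as_matrix().round(3))
f=bot.grab_frame('top'); g=bot.grab_frame('scene'); save(f,'top0'); save(g,'scene0')
for n in ['rest','leaf_spine','leaf_tab','keeper_right_knob','keeper_left_knob','keeper_right_pivot','keeper_left_pivot','pepper_mill','spice_jar','tin','cup']:
    for c,p in(('top',f),('scene',g)):
        r=bot.spot_point(n,p); print(n,c,[(np.round(d['xyz'],3).tolist(),round(d['conf'],2)) for d in r[:2]])
cv2.imwrite('pics/both0.png',cv2.resize(np.vstack([f['img'],g['img']])[:,:,::-1],(400,600)))
E
```

```text
t 0.0 p [ 0.1958 -0.5933  0.3033] rot [-3.14   0.     0.319] F [ 0.8  1.3 -0.4] w 0.0855
0.0726
[[ 0.95   0.313 -0.   ]
 [ 0.313 -0.95   0.001]
 [-0.    -0.001 -1.   ]]
rest top [([0.544, -0.095, 0.002], 0.96), ([0.484, 0.031, 0.076], 0.64)]
rest scene [([0.54, -0.096, 0.002], 0.95)]
leaf_spine top [([0.546, -0.093, 0.055], 0.64)]
leaf_spine scene [([0.545, -0.09, 0.056], 0.91), ([0.544, -0.096, 0.056], 0.42)]
leaf_tab top [([0.527, -0.238, 0.055], 0.75)]
leaf_tab scene [([0.53, -0.232, 0.057], 0.8)]
keeper_right_knob top [([0.492, -0.163, 0.075], 0.56)]
keeper_right_knob scene [([0.495, -0.168, 0.082], 0.47), ([0.541, -0.096, 0.001], 0.36)]
keeper_left_knob top [([0.483, 0.033, 0.078], 0.47)]
keeper_left_knob scene [([0.485, 0.032, 0.078], 0.6)]
keeper_right_pivot top [([0.457, -0.159, 0.062], 0.96)]
keeper_right_pivot scene [([0.456, -0.155, 0.06], 0.65)]
keeper_left_pivot top [([0.472, -0.01, 0.064], 0.96)]
keeper_left_pivot scene [([0.472, -0.009, 0.061], 0.59), ([0.539, -0.093, 0.002], 0.57)]
pepper_mill top [([0.551, 0.28, 0.001], 0.88), ([0.447, 0.285, 0.005], 0.48)]
pepper_mill scene [([0.557, 0.28, -0.004], 0.98), ([0.447, 0.282, -0.002], 0.57)]
spice_jar top [([0.447, 0.282, 0.002], 0.66), ([0.545, -0.093, 0.055], 0.37)]
spice_jar scene [([0.445, 0.284, -0.001], 0.67)]
tin top [([0.509, 0.38, -0.005], 0.89)]
tin scene [([0.506, 0.385, -0.002], 0.73)]
cup top [([0.709, -0.256, -0.003], 0.86)]
cup scene [([0.709, -0.254, -0.006], 0.72)]
```

View pics/top0.png

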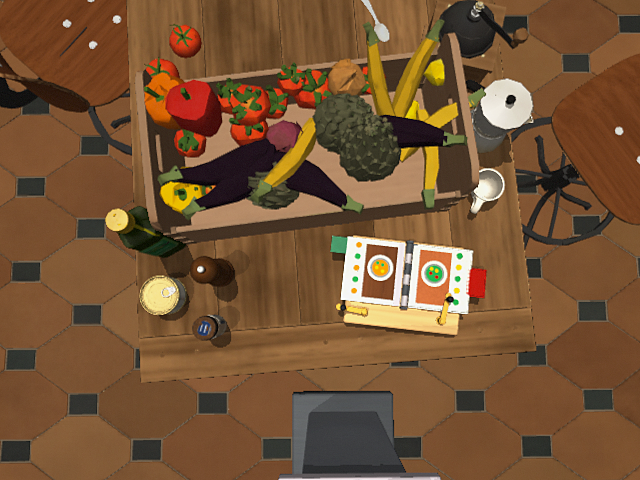

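View pics/scene0.png

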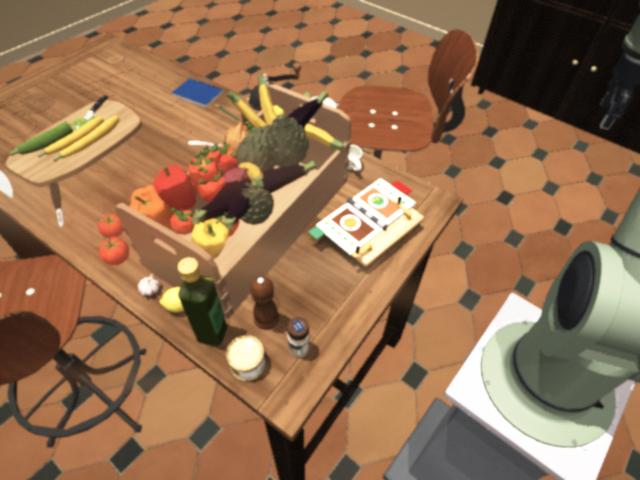

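The top view shows the rest at about (405, 272), with the red tab at (477, 283) on the right. The right knob is at (449, 299) over the board, and the left keeper at (352, 310) is swung out to the left. The network points match the picture: rest origin about (0.544, -0.093), yaw about -0.10.

First I'll turn the tool so its x axis lies along the rest's y, and shut the fingers.

```bash
cat >> h.py <<'E'
Y=-0.10; O=np.array([0.5437,-0.093,0]); Rr=R.from_euler('z',Y)
def go(*targets):
    "tip (rest frame, mm): now; then tool-frame shift to each target in turn"
    s=bot.observe(); T=R.from_euler('xyz',s['tool_rot']); p=s['position']+T.apply([0,0,bot.tip_reach])
    c=Rr.inv().apply(p-O)*1000; a=(Rr.inv()*T).as_matrix()
    print('t',round(s['clock'],2),'tip',c.round(1),'xt',a[:,0].round(3),'zt',a[:,2].round(3),'F',np.round(Rr.inv().apply(s['force']),1),'q',np.round(s['qpos'],2),'reach',round(bot.tip_reach,4))
    for g in targets:
        print(g,'shift',(a.T@(np.array(g)-c)).round(1)); c=np.array(g,float)
E
python3 -m jog '[[[0,0,0,0,0,-0.145,0],[0,0,0,0,0,-0.145,0],[0,0,0,0,0,-0.145,0],[0,0,0,0,0,-0.145,0],[0,0,0,0,0,-0.145,0]]]' 30
python3 -m jog '[[[0,0,0,0,0,-0.145,0],[0,0,0,0,0,-0.145,0],[0,0,0,0,0,-0.145,0],[0,0,0,0,0,0,0]]]'
python3 -c "
from h import *
go([-38,-53,170],[-38,-53,72])"
```

```text
clock: 1.7
position: [0.1958, -0.5936, 0.3039]
tool_rot: [3.142, 0.0, 1.05]
force: [-0.4, 0.0, 0.7]
grip_width: 0.0124
finger_force: 0.0
clock: 2.1
position: [0.1957, -0.5936, 0.3038]
tool_rot: [3.141, -0.0, 1.481]
force: [0.0, 0.3, -0.2]
grip_width: -0.0001
finger_force: 0.0
t 2.1 tip [-296.3 -532.8  231.2] xt [-0.01  1.    0.  ] zt [ 0.  0. -1.] F [-0.   0.3 -0.2] q [ 1.37  0.54 -0.31  1.59  0.18  1.05  0.91] reach 0.0726
[-38, -53, 170] shift [477.1 263.3  61.4]
[-38, -53, 72] shift [-0. -0. 98.]
```

```bash
python3 -m jog '[[[40,22,0,0,0,0,0],[40,22,0,0,0,0,0],[40,22,0,0,0,0,0],[40,22,0,0,0,0,0],[40,22,0,0,0,0,0]]]' >/dev/null
python3 -m jog '[[[40,22,0,0,0,0,0],[40,22,0,0,0,0,0],[40,22,0,0,0,0,0],[40,22,0,0,0,0,0],[40,22,0,0,0,0,0]]]' >/dev/null
python3 -m jog '[[[40,22,20,0,0,0,0],[37,21,25,0,0,0,0],[0,0,16,0,0,0,0],[0,0,0,0,0,0,0]]]'
python3 - <<'E'
from h import *
f=bot.grab_frame('wrist');save(f,'w1')
go([-38,-53,120],[-38,-53,72])
E
```

```text
clock: 3.5
position: [0.5012, -0.1416, 0.2411]
tool_rot: [-3.138, -0.001, 1.477]
force: [-0.1, -0.3, -0.1]
grip_width: 0.0001
finger_force: 0.0
t 3.55 tip [-37.4 -53.7 169.8] xt [-0.005  1.     0.   ] zt [-0.002  0.    -1.   ] F [-0.3 -0.6  0.2] q [ 0.51  0.47 -0.46  1.91  0.28  0.82 -0.19] reach 0.0726
[-38, -53, 120] shift [ 0.7 -0.5 49.8]
[-38, -53, 72] shift [-0.   0.1 48. ]
```

View pics/w1.png

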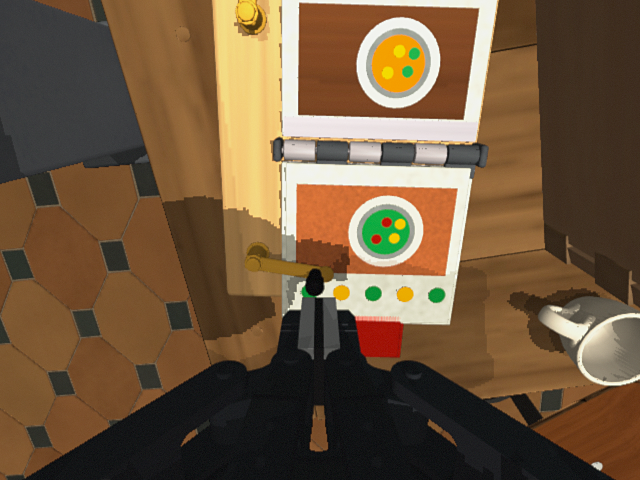

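Wrist view: the right knob is at (315, 283), its pivot at (258, 258), and the tab at (380, 337). The fingers are just behind the knob. I'll refine the positions from this closer picture.

```bash
python3 - <<'E'
from h import *
f=bot.grab_frame('wrist')
for n in ['keeper_right_knob','keeper_right_pivot','leaf_tab','leaf_spine','keeper_left_pivot']:
    r=bot.spot_point(n,f)
    print(n,[((Rr.inv().apply(np.array(d['xyz'])-O)*1000).round(1).tolist(),round(d['conf'],2)) for d in r[:2]])
E
```

```text
keeper_right_knob [([-38.6, -87.0, 76.6], 0.98)]
keeper_right_pivot [([-79.6, -70.8, 56.1], 0.87)]
leaf_tab [([-4.0, -140.7, 56.3], 0.72)]
leaf_spine [([1.9, -2.3, 55.1], 0.73)]
keeper_left_pivot [([-76.0, 78.1, 58.1], 0.68), ([-0.3, 0.3, 57.3], 0.34)]
```

```bash
python3 -m jog '[[[0,0,45,0,0,0,0],[0,0,45,0,0,0,0],[0,0,8,0,0,0,0],[-12,2,0,0,0,0,0],[-13,2,0,0,0,0,0]]]' >/dev/null
python3 -m jog '[[[-11,-3,0,0,0,0,0],[-11,-4,0,0,0,0,0],[-13,-13,0,0,0,0,0],[-5,-8,0,0,0,0,0],[0,0,0,0,0,0,0]]]'
python3 - <<'E'
from h import *
go()
f=bot.grab_frame('top');
for n in ['keeper_right_knob']:
    r=bot.spot_point(n,f)
    print(n,[((Rr.inv().apply(np.array(d['xyz'])-O)*1000).round(1).tolist(),round(d['conf'],2)) for d in r[:2]])
E
```

```text
clock: 4.85
position: [0.4706, -0.2064, 0.1454]
tool_rot: [-3.141, 0.001, 1.477]
force: [1.0, 0.9, -0.1]
grip_width: -0.0003
finger_force: 0.0
t 4.85 tip [ -61.4 -120.2   72.8] xt [-0.006  1.    -0.001] zt [-0.    -0.001 -1.   ] F [ 0.9  1.  -0.1] q [ 0.59  0.61 -0.39  2.    0.4   0.61 -0.16] reach 0.0726
keeper_right_knob [([-84.2, -110.6, 75.9], 0.58)]
```

```bash
python3 -m jog '[[[0,10,0,0,0,0,0],[0,0,-50,0,0,0,0],[0,0,-50,0,0,0,0],[-35,12,-30,0,0,0,0],[-40,12,0,0,0,0,0]]]' >/dev/null
python3 -m jog '[[[-40,12,0,0,0,0,0],[-40,12,0,0,0,0,0],[0,0,0,0,0.13,0,0],[0,0,0,0,0.13,0,0],[0,0,0,0,0.13,0,0]]]' >/dev/null
python3 -m jog '[[[0,0,0,0,0.13,0,0],[0,0,0,0,0.13,0,0],[0,0,0,0,0.13,0,0],[0,0,0,0,0,0,0]]]'
python3 - <<'E'
from h import *
go([0,-200,60],[0,-200,32],[0,-142,32])
f=bot.grab_frame('wrist');save(f,'w2')
f=bot.grab_frame('top')
for n in ['keeper_right_knob','leaf_tab']:
    r=bot.spot_point(n,f)
    print(n,[((Rr.inv().apply(np.array(d['xyz'])-O)*1000).round(1).tolist(),round(d['conf'],2)) for d in r[:2]])
E
```

```text
clock: 6.35
position: [0.5148, -0.3666, 0.2722]
tool_rot: [-3.138, -0.785, 1.474]
force: [-0.7, -0.4, -1.0]
grip_width: 0.0001
finger_force: 0.0
t 6.35 tip [  -1.8 -223.8  220.9] xt [-0.002  0.707  0.707] zt [-0.005  0.707 -0.707] F [-0.6 -0.5 -1. ] q [ 1.1   0.89 -0.66  1.31 -0.19  1.45  0.51] reach 0.0726
[0, -200, 60] shift [-97.    2.3 130.6]
[0, -200, 32] shift [-19.8   0.1  19.8]
[0, -142, 32] shift [41.   0.3 41. ]
keeper_right_knob [([-85.7, -111.3, 78.1], 0.48), ([182.2, -145.8, -1.9], 0.39)]
leaf_tab [([-2.9, -142.1, 52.4], 0.89)]
```

View pics/w2.png

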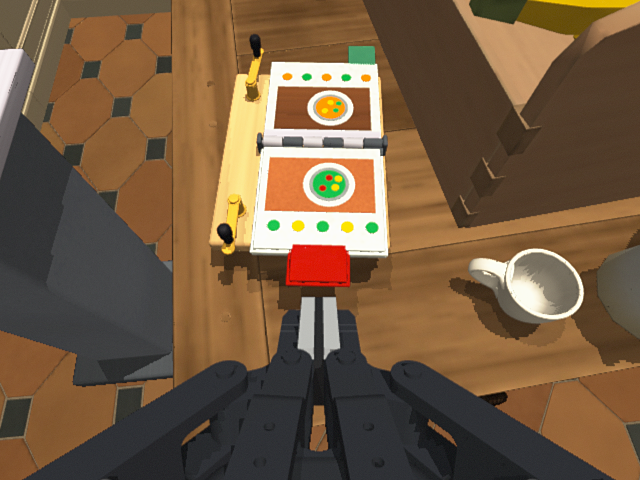

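The right keeper is out: its knob sits at (225, 233), outside the boards. The tab is clear in front of the fingers, and the crate wall is to the far right. Next I'll work out the path that goes under the tab and over the spine.

```bash
cat > path.py <<'E'
import numpy as np
xt=np.array([.707,.707]); zt=np.array([.707,-.707]); prev=np.array([-152.,35]); 
print('start',prev)
for d in list(range(10,190,10)):
    p=np.radians(d); u=np.array([-np.cos(p),np.sin(p)]); n=np.array([-np.sin(p),-np.cos(p)]) # n: outward normal of back face
    A=np.array([0,55.5])
    if d<=45: tip=A+154*u+3*n+14*zt-11*xt
    else:
        r=np.interp(d,[45,90,180],[140,128,100]); c=A+r*u+3*n
        tip=c-11*xt if d<135 else c+11*xt
        if d>=130: tip=c+11*np.array(xt)*np.interp(d,[130,140],[-1,1])
    k=tip-prev; print(d,tip.round(0),'shift x,z',round(k@xt,1),round(k@zt,1)); prev=tip
E
python3 path.py
python3 -c "
from h import *
go([-10,-200,90],[-10,-185,35],[-10,-156,33])"
```

```text
start [-152.   35.]
10 [-150.   62.] shift x,z 20.2 -17.4
20 [-144.   88.] shift x,z 23.0 -13.9
30 [-133.  112.] shift x,z 25.0 -9.7
40 [-118.  135.] shift x,z 26.3 -5.2
50 [-99. 152.] shift x,z 25.5 0.8
60 [-78. 164.] shift x,z 23.2 6.3
70 [-56. 172.] shift x,z 21.3 10.0
80 [-33. 176.] shift x,z 18.9 13.4
90 [-11. 176.] shift x,z 15.9 16.1
100 [ 11. 171.] shift x,z 12.2 18.5
110 [ 31. 163.] shift x,z 8.5 19.9
120 [ 49. 152.] shift x,z 4.7 20.6
130 [ 64. 138.] shift x,z 1.0 20.5
140 [ 92. 138.] shift x,z 19.4 19.9
150 [101. 121.] shift x,z -5.9 18.6
160 [107. 102.] shift x,z -8.8 16.8
170 [109.  84.] shift x,z -11.4 14.5
180 [108.  66.] shift x,z -13.4 11.9
t 6.55 tip [  -0.9 -221.4  223.9] xt [-0.008  0.713  0.701] zt [-0.006  0.701 -0.713] F [ 0.4 -0.6  0.5] q [ 1.1   0.88 -0.66  1.32 -0.19  1.44  0.51] reach 0.0726
[-10, -200, 90] shift [-78.5  -9.1 110.6]
[-10, -185, 35] shift [-27.9   0.1  49.7]
[-10, -156, 33] shift [19.3  0.3 21.8]
```

```bash
python3 -m jog '[[[-21,-2,32,0,0,0,0],[-21,-2,32,0,0,0,0],[-21,-2,32,0,0,0,0],[-22,-2,32,0,0,0,0],[-21,-1,32,0,0,0,0]]]' >/dev/null
python3 -m jog '[[[10,0,11,0,0,0,0],[9,0,11,0,0,0,0],[0,0,0,0,0,0,0]]]' >/dev/null
python3 -c "
from h import *
go([-10,-152,35]); save(bot.grab_frame('wrist'),'w3')"
```

```text
t 7.35 tip [ -10.  -153.6   35.4] xt [-0.01   0.711  0.703] zt [-0.006  0.703 -0.711] F [-0.6  0.6  0.3] q [ 1.05  1.07 -0.63  1.51 -0.13  1.08  0.59] reach 0.0726
[-10, -152, 35] shift [0.9 0.  1.4]
```

View pics/w3.png

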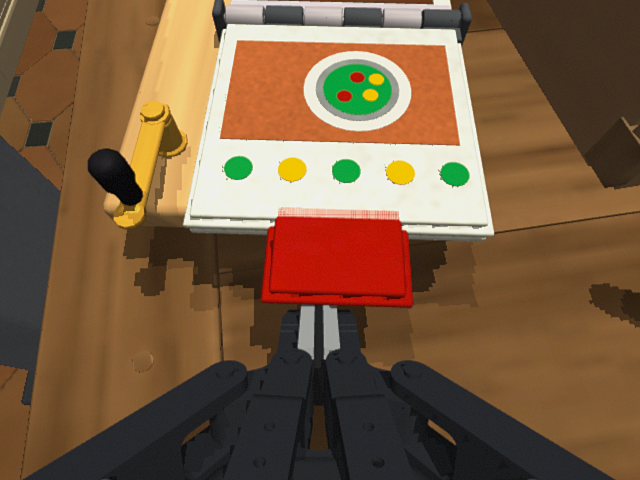

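The fingertips disappear under the tab's outer edge at (319, 305), and the force reading is about zero. I'll lift along the arc.

```bash
python3 -m jog '[[[20,0,-16,0,0,0,0],[23,0,-14,0,0,0,0],[25,0,-10,0,0,0,0],[26,0,-5,0,0,0,0]]]'
python3 -c "
from h import *
go([-10,-118,135]); f=bot.grab_frame('scene'); 
for n in ['leaf_tab']: print([((Rr.inv().apply(np.array(d['xyz'])-O)*1000).round(1).tolist(),round(d['conf'],2)) for d in bot.spot_point(n,f)[:2]])
cv2.imwrite('pics/s3.png',cv2.resize(f['img'][130:290,270:470,::-1],(800,600)))"
```

```text
clock: 7.8
position: [0.516, -0.2645, 0.1852]
tool_rot: [3.138, -0.776, 1.479]
force: [1.3, -2.7, -0.9]
grip_width: -0.0
finger_force: 0.8
t 7.8 tip [ -10.6 -122.5  133.4] xt [-0.006  0.713  0.701] zt [-0.002  0.701 -0.713] F [ 1.6 -2.6 -0.9] q [ 1.05  0.91 -0.68  1.58 -0.2   1.13  0.52] reach 0.0726
[-10, -118, 135] shift [4.3 0.6 2. ]
[([-83.3, -75.1, 62.6], 0.63)]
```

View pics/s3.png

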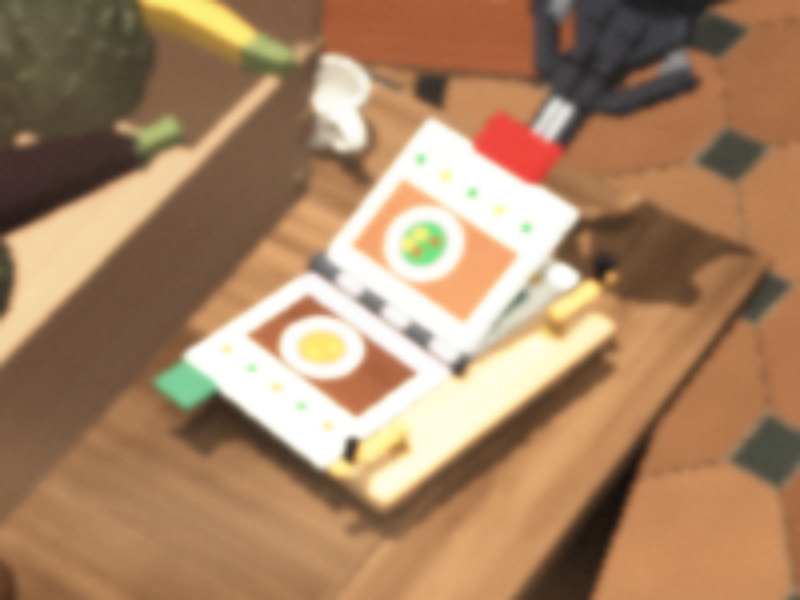

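The leaf is about 40° up, riding on the fingers (tab at crop (515, 145)). I'll carry on past upright.

```bash
python3 -m jog '[[[27,0,2,0,0,0,0],[23,0,6,0,0,0,0],[21,0,10,0,0,0,0],[19,0,13,0,0,0,0],[16,0,16,0,0,0,0]]]' | grep force
python3 -c "
from h import *
go([-10,-11,176],[-10,11,171])"
```

```text
force: [1.2, -1.6, 0.7]
finger_force: 0.7
t 8.4 tip [-11.8 -11.6 173.2] xt [-0.007  0.712  0.702] zt [-0.004  0.702 -0.712] F [ 1.4 -1.5  0.7] q [ 0.98  0.8  -0.76  1.73 -0.28  1.    0.43] reach 0.0726
[-10, -11, 176] shift [ 2.4  1.9 -1.5]
[-10, 11, 171] shift [12.1  0.2 19. ]
```

```bash
python3 -m jog '[[[14,0,18,0,0,0,0],[9,0,20,0,0,0,0],[5,0,20,0,0,0,0],[1,0,20,0,0,0,0],[10,0,10,0,0,0,0]]]' | grep force
python3 -m jog '[[[9,0,10,0,0,0,0],[-6,0,19,0,0,0,0],[-9,0,17,0,0,0,0],[0,0,0,0,0,0,0]]]' | grep force
python3 -c "
from h import *
go([-10,107,102],[-10,109,84],[-10,107,67]); f=bot.grab_frame('scene'); 
cv2.imwrite('pics/s4.png',cv2.resize(f['img'][130:290,270:470,::-1],(800,600)))"
```

```text
force: [-0.5, -0.7, 0.8]
finger_force: 0.4
force: [0.3, 0.7, 0.5]
finger_force: 0.0
t 9.3 tip [-13.9 106.2  99.3] xt [-0.006  0.71   0.704] zt [-0.008  0.704 -0.71 ] F [0.2 0.7 0.5] q [ 0.82  0.89 -0.78  1.87 -0.31  0.7   0.39] reach 0.0726
[-10, 107, 102] shift [ 2.4  3.9 -1.4]
[-10, 109, 84] shift [-11.2   0.   14.2]
[-10, 107, 67] shift [-13.4   0.   10.7]
```

View pics/s4.png

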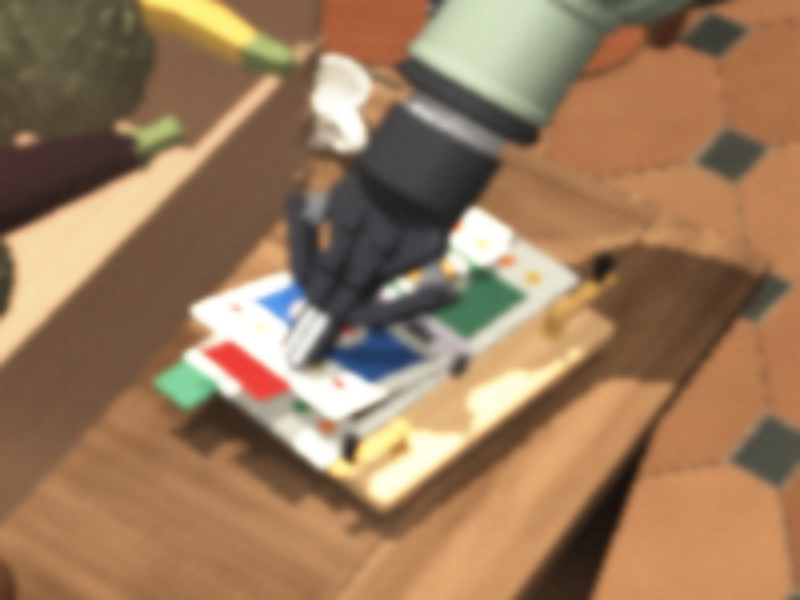

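The leaf is about 160° over, blue side up, with the fingertip on it. The left keeper at crop (370, 445) is still outside its edge. I'll press it flat.

```bash
python3 -m jog '[[[-10,0,12,0,0,0,0],[-7,0,7,0,0,0,0],[-5,0,5,0,0,0,0],[0,0,0,0,0,0,0]]]' | grep force
python3 -c "
from h import *
go([-10,107,66],[-10,107,64])"
```

```text
force: [-0.6, -0.4, 0.4]
finger_force: 0.0
t 9.75 tip [-13.5 106.1  66.6] xt [-0.005  0.711  0.704] zt [-0.006  0.704 -0.711] F [-0.6 -0.4  0.4] q [ 0.81  0.95 -0.76  1.87 -0.29  0.65  0.41] reach 0.0726
[-10, 107, 66] shift [0.2 3.5 1. ]
[-10, 107, 64] shift [-1.4  0.   1.4]
```

```bash
for i in 1; do python3 -m jog '[[[-2,0,2,0,0,0,0],[0,0,0,0,0,0,0]]]' | grep -E '^force|position'; python3 -m jog '[[[-2,0,2,0,0,0,0],[0,0,0,0,0,0,0]]]' | grep -E '^force|position';  done
```

```text
position: [0.5365, -0.0369, 0.1162]
force: [-0.4, 0.4, 0.4]
position: [0.5369, -0.0367, 0.1148]
force: [-6.6, -8.7, 28.5]
```

The press peaked at 28 N down, so the leaf is seated flat. I'll retract, set the tool upright and check.

```bash
python3 -m jog '[[[8,0,-8,0,0,0,0],[32,0,-32,0,0,0,0],[32,0,-32,0,0,0,0],[0,0,0,0,-0.13,0,0],[0,0,0,0,-0.13,0,0]]]' >/dev/null
python3 -m jog '[[[0,0,0,0,-0.13,0,0],[0,0,0,0,-0.13,0,0],[0,0,0,0,-0.13,0,0],[0,0,0,0,-0.13,0,0],[0,0,0,0,0,0,0]]]' >/dev/null
python3 - <<'E'
from h import *
f=bot.grab_frame('wrist');save(f,'w5')
go([-114,124,140],[-114,124,72])
for n in ['keeper_left_knob','keeper_left_pivot','leaf_tab','keeper_right_pivot']:
    r=bot.spot_point(n,f)
    print(n,[((Rr.inv().apply(np.array(d['xyz'])-O)*1000).round(1).tolist(),round(d['conf'],2)) for d in r[:2]])
E
```

```text
t 11.2 tip [-12.8  58.7 143.1] xt [-0.013  1.     0.001] zt [ 0.001  0.001 -1.   ] F [-0.6 -0.1 -1. ] q [ 0.17  0.51 -0.29  1.9   0.2   0.76 -0.32] reach 0.0726
[-114, 124, 140] shift [  66.7 -100.3    3.1]
[-114, 124, 72] shift [-0.1 -0.1 68. ]
keeper_left_knob [([-71.7, 122.5, 77.1], 0.94)]
keeper_left_pivot [([-77.8, 79.1, 59.7], 0.61)]
leaf_tab [([3.0, 141.8, 57.3], 0.77)]
keeper_right_pivot [([-79.6, -74.8, 60.3], 0.7)]
```

View pics/w5.png

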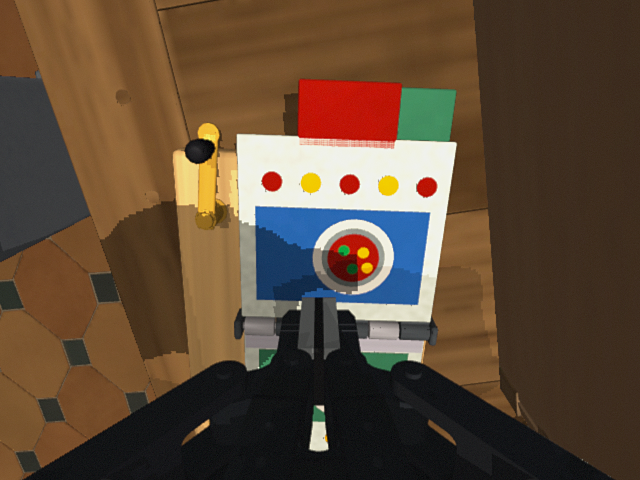

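The turned leaf lies flat, with the red tab at (350, 110) beside the green one. The left keeper points outward, its knob at (200, 151). I'll swing it in from outside.

```bash
python3 -m jog '[[[22,-33,0,0,0,0,0],[22,-33,0,0,0,0,0],[22,-34,0,0,0,0,0],[0,0,35,0,0,0,0],[0,0,35,0,0,0,0]]]' |grep force
python3 -m jog '[[[0,0,0,0,0,0,0],[-1,11,0,0,0,0,0],[-1,11,0,0,0,0,0],[1,20,0,0,0,0,0],[-6,17,0,0,0,0,0]]]' |grep force
python3 -m jog '[[[-10,11,0,0,0,0,0],[-6,4,0,0,0,0,0],[-6,3,0,0,0,0,0],[0,0,0,0,0,0,0]]]' |grep force
python3 - <<'E'
from h import *
f=bot.grab_frame('top')
go([-37,93,72])
for n in ['keeper_left_knob']:
    r=bot.spot_point(n,f)
    print(n,[((Rr.inv().apply(np.array(d['xyz'])-O)*1000).round(1).tolist(),round(d['conf'],2)) for d in r[:2]])
E
```

```text
force: [1.5, 0.3, 0.2]
finger_force: 0.0
force: [-1.1, 0.8, 0.6]
finger_force: 0.3
force: [0.1, 2.9, 2.4]
finger_force: 1.0
t 12.85 tip [-36.2  92.5  72.9] xt [-0.008  1.     0.001] zt [ 0.     0.001 -1.   ] F [0.9 1.4 0.9] q [ 0.08  0.6  -0.27  1.99  0.28  0.58 -0.47] reach 0.0726
[-37, 93, 72] shift [ 0.5 -0.8  0.9]
keeper_left_knob []
```

```bash
python3 -m jog '[[[-3,0,0,0,0,0,0],[0,0,0,0,0,0,0]]]' |grep force
python3 -m jog '[[[12,0,0,0,0,0,0],[5,0,-40,0,0,0,0],[0,0,-50,0,0,0,0],[-40,0,-25,0,0,0,0],[-40,0,0,0,0,0,0]]]' |grep force
python3 -m jog '[[[-10,0,0,0,0,0,0],[0,0,0,0,0,0,0],[0,0,0,0,0,0,0]]]' |grep force
python3 - <<'E'
from h import *
f=bot.grab_frame('wrist');save(f,'w6'); go()
for n in ['keeper_left_knob','keeper_left_pivot','leaf_tab','rest']:
    r=bot.spot_point(n,f)
    print(n,[((Rr.inv().apply(np.array(d['xyz'])-O)*1000).round(1).tolist(),round(d['conf'],2)) for d in r[:2]])
E
```

```text
force: [0.3, 12.7, 2.2]
finger_force: 6.0
force: [0.1, -0.5, -0.7]
finger_force: 0.0
force: [0.1, 0.1, 0.3]
finger_force: 0.0
t 13.95 tip [-35.7  17.8 187.3] xt [-0.009  1.     0.   ] zt [-0.001  0.    -1.   ] F [-0.  -0.1  0.6] q [ 0.27  0.42 -0.32  1.92  0.17  0.83 -0.23] reach 0.0726
keeper_left_knob [([-35.2, 74.0, 78.8], 0.58)]
keeper_left_pivot [([-78.5, 78.7, 61.4], 0.58)]
leaf_tab [([2.1, 142.3, 55.5], 0.88)]
rest [([-2.5, -0.2, 3.8], 0.58)]
```

View pics/w6.png

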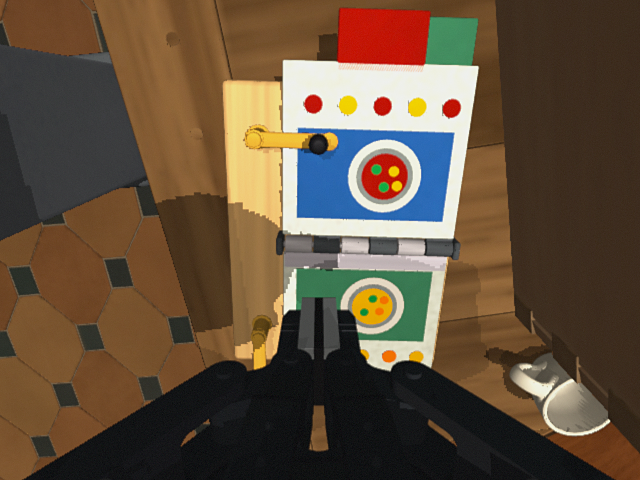

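The left keeper points straight across the flat, turned leaf, with its pivot at (256, 138) and knob at (318, 144). The pressing force rose to 12.7 N against the inner stop, and the arm is clear of everything.

```bash
python3 -c "
from h import *
print(bot.job_done())"
```

```text
the job is handed in; nothing more can be done
None
```

The job is handed in: the right keeper is out, the red-tab board lies flat on the left-hand boards, and the left keeper is swung in over it, all in about 14 s on the robot's clock; the judge returned no verdict.

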